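# Open the reference-vial lock box by its concealed catch

### The job

Open the white lock box of reference vials. Its catch lies under a hidden recess somewhere along the black rail on its top front edge: run shut fingertips lightly along the rail until they drop in, never pushing on the box top with more than about 20 N, and press the catch down so that the blue drawer springs ajar. Then pull the drawer gently out to its stop by its dark bar, let go, and leave the things standing around untouched.

Things in the scene. Friction and masses are not known exactly. Their poses are not given: they have to be found in the camera images.
- case: White lock box, 130 (x) x 320 (y) x 84 (z) mm, fixed to the worktop. Origin: centre of its underside; x points to its rear, y along its front edge, z up. The blue-fronted drawer in its front opens to -x. The black feeler rail lies along its top front edge.
- deck: The top of the lock box (origin and axes as case): black rail at x -60 to -14 mm, open to fingers for y -71 to +71 mm; behind it a white step up to z = 84 mm (x -14 mm to the rear), at both ends white cheeks up to 84 mm, in front a 5 mm lip with top at z = 69 mm. It carries the flap and catch too.
- rail_middle (a point): Middle of the visible black rail (46 x 142 mm), on its top, at [-37, 0, 72] mm in the frame of case. It says nothing of where the recess is.
- rail (a joint): How far the sprung black rail is pushed down, m: 0 up, 0.004 at its hard stop. It gives way along its whole length with about 2 N at first, 5 N at the stop.
- flap (a joint): How far the hidden flap is pushed in below the rail, m: 0 flush, about 0.008 when it meets the catch, 0.012 with the catch down. It gives under 1 to 2 N. Black like the rail, 46 (x) x 48 (y) mm; its middle is between y = -42 and +42 mm of the case, different each time. Fingertips wholly over it sink in, between the rail's ends as walls; partly over it they stay up on the rail.
- catch (a joint): Further travel of the catch under the flap, m: 0 up (locked), 0.0045 fully down. Starts at about 6 N, fully down at about 12 N with the flap. Past about 0.0035 it frees the drawer, which springs about 26 mm out in about half a second; keep the catch down until it has. It springs up when let go.
- drawer (a joint): Opening of the blue-fronted drawer, m: 0 shut (locked), about 0.026 sprung ajar, 0.075 at its stop; it slides to the case's -x with 1 to 4 N and stays where it is left.
- pull (a point): Middle of the drawer's dark pull bar, that moves with the drawer: a bar 14 mm wide (case y), 16 mm high, sticking 44 mm out of the drawer front along the case's -x; the point lies 24 mm in front of the drawer front, 36 mm above the worktop.
- timer: Bystander: white countdown timer, 58 x 66 x 19 mm, loose, origin at the centre of its underside.
- beaker_small: Bystander: small clear beaker, 56 x 62 x 62 mm, loose, origin at the centre of its underside.
- marker_red: Bystander: white marker with red cap, 136 mm long, 12 mm thick, lying loose, origin at the centre of its underside.

How it is judged:
By the outcome, as a careful person would: the job done as asked, in the order asked, and still so for the second after the job is handed in, with the robot touching nothing.
It also fails if it takes over 61 s, if anything falls off the work surface, if the arm or the gripper's body presses on something with over 40 N, if the wrist force passes 120 N, or if a joint passes its speed limit or range.

### The arm

A 6-joint arm with a two-finger parallel gripper is mounted at the origin on a cart in front of the work surface, level with it; the furniture and walls round the work are solid. World frame = base frame: x ahead of the robot, y to its left, z up, the work surface at z = 0. Lengths are in m, angles in rad, forces in N, time in s.
With the tool pointing down it reaches from about 0.35 to 0.85 m from the base axis. Payload 8.1 kg.
Tool frame: the origin (TCP) lies midway between the tips of the shut fingers; the grasp point (between the pads) lies 19 mm behind it; z points along the fingers, x is the direction in which the jaws open and shut, and the axes are right-handed (so a half turn about z gives the same grasp; the last joint's range is limited). The gripper opens to 85 mm and grips with 20 to 120 N. Pads are 22 mm wide; open, the fingers measure 114 mm over their backs; the gripper's body (76 mm by 85 mm) begins 54 mm behind the grasp point. The pads swing forward as they close: fully open they stand 13 mm farther back than shut.
Start: joints at [1.093, 0.13, 1.488, -0, 1.523, -0.085], TCP at [0.23, 0.554, 0.231] pointing down, gripper open.
Joint ranges: [-2.96, 2.96], [-0.89, 2.26], [0.02, 2.5], [-1.34, 4.48], [0, 2.73], [-2.66, 2.66]. Speed limits (rad/s): [2.39, 2.39, 2.79, 3.14, 3.14, 3.14].

### API

Orientations are given as a rotation vector (axis times angle).
In Python, from cell import env gives the robot as it stands.
- The arm moves only by the tool move_arm, never from a script. Its argument "rows" is a list of rows, each a list of 7 numbers: the turn, a rotation vector about the tool's x, y, z in rad, then the shift along the tool's x, y, z in mm, then the closure, from 0 (fully open) to 1 (shut). A call has 1 to 10 rows; each row shifts and turns the commanded pose from where the row before left it, along the tool's axes as they then stand; what a row does not reach is not made up. A row lasts 1/8 s, in which the tool goes at most 62.5 mm and 10.7 degrees, less where a joint would pass 70% of its speed; a pose out of reach is approached as far as the arm can. A call is refused whole if a number of a shift passes 62.5 or a number of a turn 0.188, either way. A call with a gripper value outside its range is refused whole. The fingers move at their own pace and stop on an object; the grip force is fixed at half the most. Time passes only in rows, so rows that do not move let the fingers close. It gives the time, the measured TCP pose, the force and the opening at its end, in the units of the state.
- env.state(): the state, without advancing time (a new reading comes with each control period).
- env.camera(name): name is "scene" or "side" or "wrist"; returns the picture (480x640x3 uint8, blue, green, red); there is no depth.
- env.calibration(name): a dict with "K" (3x3 intrinsics, pixels), "T" (4x4, takes a point from camera to world coordinates); the wrist camera has in their place "T_tool_cam" (4x4, takes a point from camera to tool coordinates, whose origin is the TCP and whose axes are the tool frame's). Camera axes: x right, y down, z forward; pixel columns grow to the right and rows downward; lengths in m; the calibration is good to about 2 mm. The wrist camera is an equidistant fisheye: a pixel r from the principal point sees the ray r / f radians off the axis. A picture is of the moment at which its call begins: read the wrist's pose just before it. calibration takes no time and is no camera call.
- env.hand_in(): hands the job in, once; it reports no verdict.
The state is a dict: "clock": time; "joints": joint angles; "dq": joint speeds; "effort": joint torques, N m; "eef_pos": TCP position; "tcp_rot": TCP orientation; "ft_force": force on the tool from outside, world axes, zero at the start; "torque": the same for the moment, N m; "width": opening from 0.0 (shut) to 1.0 (fully open).
Only numpy, scipy, OpenCV 4.12 (cv2) and the standard library are available. Lean on these libraries where they do the work, as an engineer would, in place of code of your own. Each camera call takes 0.05 s, during which the arm holds its last target. There are 200 camera calls.

## Working session

There is one attempt and no reset: what is moved stays moved. The work goes in short steps, Python scripts to look and compute and a tool call to move; the robot and the scene stay as the last step left them, time stands still between calls to the robot, and variables do not carry over. Pictures are saved under pics/ and viewed, about 8 in all and at most 12, crops included, and the job is handed in when it is done.

Besides the shell and the picture viewer there is one more tool, called after "Request:" in YAML: its name, and indented under it one key for each argument. move_arm: Moves the arm, as the interface text tells. Its arguments: {"type":"object","properties":{"rows":{"type":"array","items":{"type":"array","items":{"type":"number"}}}},"required":["rows"]}

```bash
mkdir -p pics; ls; python3 - <<'E'
from cell import env
import cv2, numpy as np
np.set_printoptions(precision=4,suppress=True)
s=env.state();print(s)
a=env.camera("scene");b=env.camera("side")
cv2.imwrite("pics/scene.png",a);cv2.imwrite("pics/side.png",b)
for n in("scene","side","wrist"):print(n,env.calibration(n))
E
```

```text
pics
{'clock': 0.0, 'joints': array([ 1.0926,  0.1312,  1.4893,  0.    ,  1.523 , -0.0854]), 'dq': array([-0.0013,  0.0007, -0.0008,  0.0001, -0.0001, -0.001 ]), 'effort': array([  0.0019, -56.9387, -50.0571,   0.0002,   0.0143,  -0.0001]), 'eef_pos': array([0.2294, 0.5538, 0.2302]), 'tcp_rot': array([ 2.6115,  1.7447, -0.0026]), 'ft_force': array([-0.8561, -0.4733, -0.8315]), 'torque': array([ 0.0078, -0.034 ,  0.0518]), 'width': 0.9994408644429157}
scene {'K': array([[581.1164,   0.    , 319.6452],
       [  0.    , 581.1164, 240.0221],
       [  0.    ,   0.    ,   1.    ]]), 'T': array([[ 0.5928, -0.3479,  0.7264, -0.5852],
       [-0.8051, -0.2783,  0.5238, -0.8762],
       [ 0.0199, -0.8953, -0.4451,  0.7367],
       [ 0.    ,  0.    ,  0.    ,  1.    ]])}
side {'K': array([[539.2559,   0.    , 315.4346],
       [  0.    , 539.2559, 244.7436],
       [  0.    ,   0.    ,   1.    ]]), 'T': array([[-0.9711, -0.126 ,  0.2027,  0.3113],
       [-0.2386,  0.4936, -0.8363,  0.8928],
       [ 0.0053, -0.8605, -0.5094,  0.6528],
       [ 0.    ,  0.    ,  0.    ,  1.    ]])}
wrist {'K': array([[371.6483,   0.    , 324.9315],
       [  0.    , 371.6483, 244.1659],
       [  0.    ,   0.    ,   1.    ]]), 'T_tool_cam': array([[ 1.    , -0.0011, -0.0012,  0.    ],
       [ 0.0013,  0.9649,  0.2628, -0.0669],
       [ 0.0009, -0.2628,  0.9649, -0.1431],
       [ 0.    ,  0.    ,  0.    ,  1.    ]])}
```

View pics/scene.png

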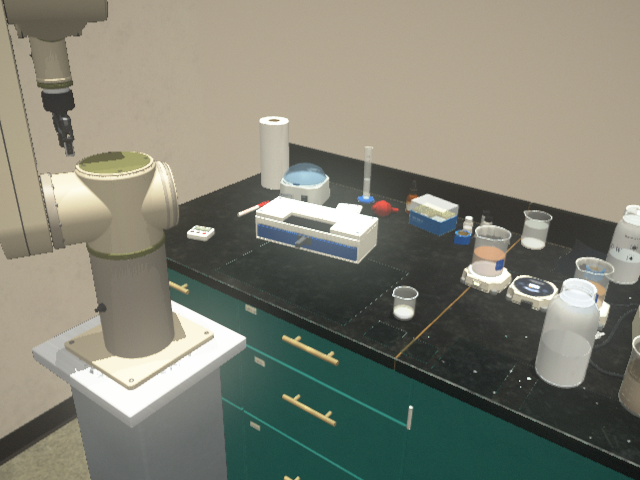

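View pics/side.png

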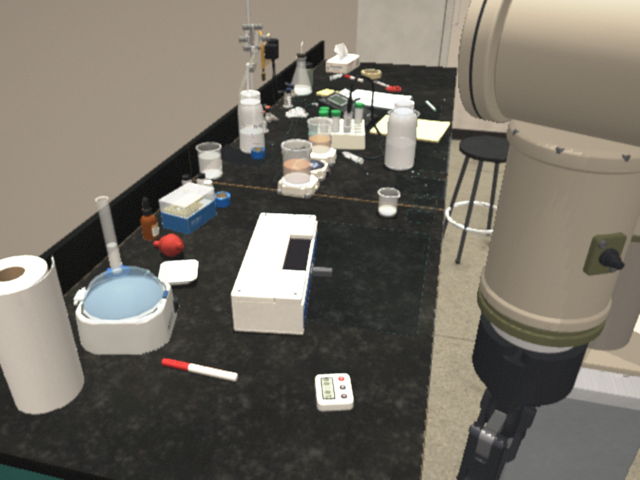

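The scene view shows the box with its blue front (about 255–378, 200–258). In the side view the box is at 235–318 × 213–335, the black rail at 284–313 × 235–270 and the pull bar at (322,271). The timer, marker and small beaker all stand clear of it.

```bash
cat > h.py <<'E'
from cell import env
import cv2, numpy as np
np.set_printoptions(precision=4,suppress=True)
def ray(n,uv):
    c=env.calibration(n);d=np.linalg.inv(c["K"])@[uv[0],uv[1],1];T=c["T"];return T[:3,3],T[:3,:3]@d
def onz(n,uv,z):
    o,d=ray(n,uv);return (o+d*(z-o[2])/d[2])[:2]
def onzs(n,uvs,z): return np.array([onz(n,u,z) for u in uvs])
E
python3 - <<'E'
from h import *
im=cv2.imread("pics/side.png");g=cv2.cvtColor(im,cv2.COLOR_BGR2GRAY)
w=(g>120).astype(np.uint8)
x0,y0,x1,y1=225,205,335,345
n,l,st,_=cv2.connectedComponentsWithStats(w[y0:y1,x0:x1])
i=1+np.argmax(st[1:,4]);m=(l==i).astype(np.uint8)
cs,h=cv2.findContours(m,cv2.RETR_CCOMP,cv2.CHAIN_APPROX_NONE)
for c,hh in zip(cs,h[0]):
    if cv2.contourArea(c)>80:
        p=cv2.approxPolyDP(c,2.5,True)[:,0]+[x0,y0];print("hole" if hh[3]>=0 else "outer",cv2.contourArea(c))
        for q in p:print(q,onz("side",q,.084),onz("side",q,.072))
cv2.imwrite("pics/crop.png",cv2.resize(im[y0:y1,x0:x1],None,fx=5,fy=4.2,interpolation=cv2.INTER_CUBIC)[:600])
print(onz("side",(322,271),.036),onz("scene",(303,242),.036))
E
```

```text
outer 8062.0
[262 212] [ 0.6922 -0.1543] [ 0.7003 -0.1764]
[231 291] [0.6462 0.156 ] [0.6533 0.1404]
[234 329] [0.6021 0.2548] [0.6083 0.2413]
[301 334] [0.4926 0.2401] [0.4964 0.2263]
[308 274] [0.5253 0.0683] [0.5298 0.0509]
[312 268] [0.523  0.0462] [0.5275 0.0284]
[331 269] [0.4867 0.0406] [0.4904 0.0227]
[310 267] [0.5276 0.0438] [0.5322 0.0258]
[317 221] [ 0.5591 -0.1431] [ 0.5643 -0.1649]
[315 215] [ 0.5703 -0.1702] [ 0.5758 -0.1926]
hole 725.5
[290 237] [ 0.5975 -0.0589] [ 0.6036 -0.079 ]
[311 240] [ 0.5513 -0.0577] [ 0.5563 -0.0777]
[305 270] [0.5343 0.0564] [0.539  0.0387]
[282 268] [0.5791 0.0605] [0.5847 0.0429]
[ 0.518  -0.0193] [ 0.5209 -0.0236]
```

View pics/crop.png

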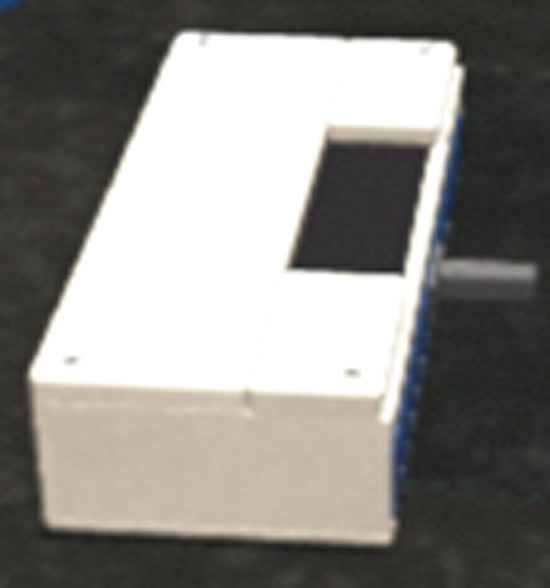

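The crop shows the full top outline, the rail hole and the bar. I'll now take the corners at z = 84 and fit the case frame.

```bash
python3 - <<'E'
from h import *
c=lambda x,y:(225+x/5,205+y/4.2)
P=onzs("side",[c(178,33),c(456,43),c(383,395),c(33,378)],.084)
print(P);print(np.linalg.norm(np.roll(P,-1,0)-P,axis=1),P.mean(0))
R=onzs("side",[c(430,143),c(404,272),c(290,268)],.072);print("rail fr far, fr near(hid by cheek z84)",R, onzs("side",[c(404,272),c(290,268)],.084))
yl=(P[3]-P[0])+(P[2]-P[1]);print("y axis yaw",np.degrees(np.arctan2(-yl[0],yl[1])))
print("bar tip top",onzs("side",[c(536,265),c(440,262)],.044))
s=env.state()
from scipy.spatial.transform import Rotation as Ro
print(Ro.from_rotvec(s["tcp_rot"]).as_matrix())
E
```

```text
[[ 0.694  -0.1495]
 [ 0.5674 -0.1697]
 [ 0.5163  0.1482]
 [ 0.6407  0.1672]]
[0.1282 0.322  0.1258 0.3211] [ 0.6046 -0.0009]
rail fr far, fr near(hid by cheek z84) [[ 0.5573 -0.0817]
 [ 0.5377  0.0375]
 [ 0.582   0.0452]] [[0.533  0.0552]
 [0.5764 0.0628]]
y axis yaw 9.344625387358024
bar tip top [[ 0.4973 -0.0232]
 [ 0.5364 -0.0161]]
[[ 0.3828  0.9238 -0.0007]
 [ 0.9238 -0.3828 -0.0015]
 [-0.0017 -0.0001 -1.    ]]
```

Box size checks out: 322 × 127 mm against 320 × 130. The case centre is about (0.605, −0.001), yaw +9.3°, and the bar tip sits 109 mm in front of centre, as it should. I'll turn so tool x lies along case y, close the fingers and travel over.

Request:
move_arm:
  rows:
    - [0, 0, -0.185, 0, 0, 0, 1]
    - [0, 0, -0.185, 0, 0, 0, 1]
    - [0, 0, -0.185, 0, 0, 0, 1]
    - [0, 0, 0, -58, 21, 0, 1]
    - [0, 0, 0, -58, 21, 0, 1]
    - [0, 0, 0, -58, 21, 0, 1]
    - [0, 0, 0, -58, 21, 0, 1]
    - [0, 0, 0, -58, 21, 0, 1]
    - [0, 0, 0, -58, 21, 0, 1]
    - [0, 0, 0, -58, 21, 0, 1]

```text
clock: 1.35
eef_pos: [0.4407, 0.1755, 0.2311]
tcp_rot: [-2.034, -2.394, -0.0]
ft_force: [0.3, 0.8, -0.0]
width: -0.002
```

Request:
move_arm:
  rows:
    - [0, 0, 0, -49, 19, 0, 1]
    - [0, 0, 0, -49, 19, 0, 1]
    - [0, 0, 0, -49, 19, 0, 1]
    - [0, 0, 0, -49, 19, 0, 1]
    - [0, 0, 0, -30, 10, 20, 1]
    - [0, 0, 0, 0, 0, 30, 1]
    - [0, 0, 0, 0, 0, 0, 1]

```text
clock: 2.22
eef_pos: [0.5594, -0.0319, 0.1779]
tcp_rot: [-2.032, -2.389, 0.005]
ft_force: [0.0, -0.6, 0.6]
width: 0.002
```

```bash
cat >> h.py <<'E'
from scipy.spatial.transform import Rotation as Ro
C0=np.array([.6046,-.0009]);YAW=np.radians(9.34)
AX=np.array([np.cos(YAW),np.sin(YAW)]);AY=np.array([-np.sin(YAW),np.cos(YAW)])
def case(p): d=np.asarray(p)[:2]-C0; return 1e3*np.array([d@AX,d@AY])
def wrist_z(s,uv,z):
    c=env.calibration("wrist");K=c["K"];d=np.array([uv[0]-K[0,2],uv[1]-K[1,2]]);r=np.hypot(*d);t=r/K[0,0]
    v=np.r_[d/r*np.sin(t),np.cos(t)];T=c["T_tool_cam"];R=Ro.from_rotvec(s["tcp_rot"]).as_matrix()
    o=R@T[:3,3]+s["eef_pos"];w=R@T[:3,:3]@v;return (o+w*(z-o[2])/w[2])
E
python3 - <<'E'
from h import *
s=env.state();im=env.camera("wrist");cv2.imwrite("pics/w1.png",im)
print(s["eef_pos"],case(s["eef_pos"]),s["ft_force"],Ro.from_rotvec(s["tcp_rot"]).as_matrix())
E
```

```text
[ 0.5594 -0.0319  0.1779] [-49.6427 -23.2028] [ 0.0403 -0.5754  0.5899] [[-0.1606  0.987  -0.0066]
 [ 0.987   0.1606  0.0011]
 [ 0.0021 -0.0063 -1.    ]]
```

View pics/w1.png

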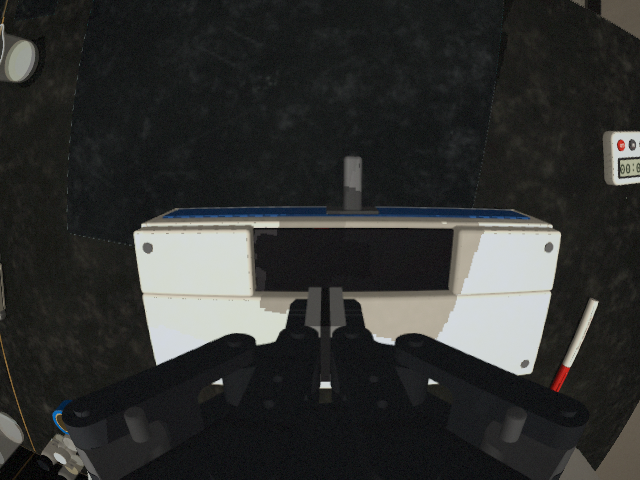

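The wrist view shows the rail at about (254–453, 228–292) and the bar at x≈353, y 157–210. The beaker is at top left and the timer and marker are on the right. A faintly different patch shows in the rail at about (313–371, 243–279). I'll refine the case frame from this picture.

```bash
python3 - <<'E'
from h import *
s=env.state();im=cv2.imread("pics/w1.png")
for n,uv,z in [("topL hole corner back",(253,292),.084),("topR back",(450,292),.084),("rail FL",(254,229),.069),("rail FR",(454,229),.069),("box FL",(134,231),.084),("box FR",(560,231),.084),("bar tip",(353,157),.044),("bar root",(353,209),.044),("patch L",(313,260),.072),("patch R",(371,260),.072)]:
    p=wrist_z(s,uv,z);print(n,p[:2],case(p))
# contrast-stretched rail
r=im[226:296,250:458].astype(float);g=r.mean(2);g=np.clip((g-5)*8,0,255).astype(np.uint8)
cv2.imwrite("pics/rail.png",cv2.resize(g,None,fx=3.5,fy=3.5,interpolation=cv2.INTER_NEAREST))
E
```

```text
topL hole corner back [ 0.6008 -0.0762] [-15.9973 -73.7056]
topR back [0.5792 0.0632] [-14.6566  67.3609]
rail FL [ 0.5593 -0.0827] [-57.9554 -73.3208]
rail FR [0.5359 0.0601] [-57.9169  71.3041]
box FL [ 0.5707 -0.17  ] [ -60.9419 -161.3556]
box FR [0.5193 0.144 ] [-60.6781 156.7905]
bar tip [ 0.4991 -0.0202] [-107.2732   -1.911 ]
bar root [ 0.5381 -0.0134] [-67.6824  -1.5507]
patch L [ 0.5743 -0.0378] [-35.892  -31.5024]
patch R [0.5678 0.0029] [-35.7289   9.7694]
```

View pics/rail.png

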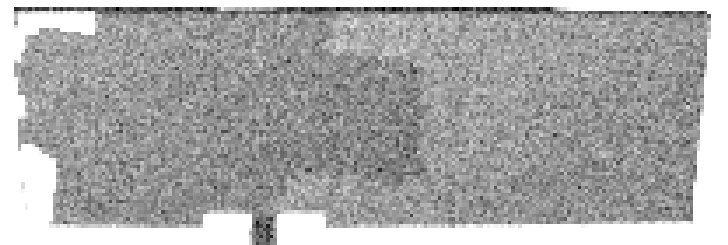

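The patch doesn't match a flap edge (41 mm wide, irregular), so it's probably the gripper's shadow; I'll ignore it and feel for the recess. The frame agrees to about 2 mm. Next is down to just above the rail at y≈−44.

Request:
move_arm:
  rows:
    - [0, 0, 0, -22, 13, 0, 1]
    - [0, 0, 0, 0, 0, 40, 1]
    - [0, 0, 0, 0, 0, 40, 1]
    - [0, 0, 0, 0, 0, 15, 1]
    - [0, 0, 0, 0, 0, 0, 1]
    - [0, 0, 0, 0, 0, 0, 1]

```text
clock: 3.02
eef_pos: [0.5796, -0.0514, 0.0887]
tcp_rot: [2.032, 2.392, 0.003]
ft_force: [-0.3, 0.3, -0.5]
width: 0.001
```

```bash
python3 -c "
from h import *
s=env.state();print(s['eef_pos'],case(s['eef_pos']),s['ft_force'])"
```

```text
[ 0.5796 -0.0514  0.0887] [-32.8999 -45.7871] [-0.2514  0.2988 -0.4978]
```

Request:
move_arm:
  rows:
    - [0, 0, 0, 0, -4, 8, 1]
    - [0, 0, 0, 0, 0, 5, 1]
    - [0, 0, 0, 0, 0, 2, 1]
    - [0, 0, 0, 0, 0, 0, 1]

```text
clock: 3.52
eef_pos: [0.5739, -0.0521, 0.0713]
tcp_rot: [-2.034, -2.394, 0.001]
ft_force: [-2.9, -0.3, 2.9]
width: -0.001
```

Request:
move_arm:
  rows:
    - [0, 0, 0, 0, 0, 1, 1]
    - [0, 0, 0, 0, 0, 0.5, 1]
    - [0, 0, 0, 0, 0, 0, 1]

```text
clock: 3.9
eef_pos: [0.5741, -0.0521, 0.0699]
tcp_rot: [2.034, 2.394, 0.0]
ft_force: [-2.6, -1.2, 3.6]
width: -0.001
```

On the rail at 3.6 N. Now I slide along +y (tool +x).

Request:
move_arm:
  rows:
    - [0, 0, 0, 4, 0, 0, 1]
    - [0, 0, 0, 4, 0, 0, 1]
    - [0, 0, 0, 0, 0, 0, 1]

```text
clock: 4.28
eef_pos: [0.5732, -0.0437, 0.0701]
tcp_rot: [2.033, 2.394, 0.001]
ft_force: [0.9, -0.4, 3.1]
width: -0.003
```

Request:
move_arm:
  rows:
    - [0, 0, 0, 4, 0, 0, 1]
    - [0, 0, 0, 4, 0, 0, 1]
    - [0, 0, 0, 0, 0, 0, 1]

```text
clock: 4.65
eef_pos: [0.5714, -0.0357, 0.0698]
tcp_rot: [-2.033, -2.394, -0.0]
ft_force: [1.5, -0.0, 4.1]
width: 0.003
```

Request:
move_arm:
  rows:
    - [0, 0, 0, 4, 0, 0, 1]
    - [0, 0, 0, 4, 0, 0, 1]
    - [0, 0, 0, 0, 0, 0, 1]

```text
clock: 5.03
eef_pos: [0.5697, -0.0276, 0.0693]
tcp_rot: [-2.033, -2.394, 0.0]
ft_force: [-0.3, 1.3, 1.7]
width: -0.001
```

Request:
move_arm:
  rows:
    - [0, 0, 0, 4, 0, 0, 1]
    - [0, 0, 0, 4, 0, 0, 1]
    - [0, 0, 0, 0, 0, 0, 1]

```text
clock: 5.4
eef_pos: [0.5687, -0.0199, 0.0697]
tcp_rot: [-2.033, -2.394, -0.0]
ft_force: [-0.5, 0.1, 1.5]
width: -0.001
```

Request:
move_arm:
  rows:
    - [0, 0, 0, 4, 0, 0, 1]
    - [0, 0, 0, 4, 0, 0, 1]
    - [0, 0, 0, 0, 0, 0, 1]

```text
clock: 5.78
eef_pos: [0.5676, -0.0121, 0.0698]
tcp_rot: [-2.034, -2.394, -0.0]
ft_force: [-0.3, 0.8, 1.8]
width: 0.001
```

Force fell from 4 N to about 1.6 N between y −0.028 and −0.012, so the tips are over the flap. I'll step back toward the middle of that window and press down.

Request:
move_arm:
  rows:
    - [0, 0, 0, -4, 0, 0, 1]
    - [0, 0, 0, -3, 0, 0, 1]
    - [0, 0, 0, 0, 0, 2, 1]
    - [0, 0, 0, 0, 0, 2, 1]
    - [0, 0, 0, 0, 0, 0, 1]

```text
clock: 6.4
eef_pos: [0.5687, -0.0196, 0.0656]
tcp_rot: [2.034, 2.394, -0.0]
ft_force: [-0.2, -1.0, 1.5]
width: 0.001
```

Request:
move_arm:
  rows:
    - [0, 0, 0, 0, 0, 1, 1]
    - [0, 0, 0, 0, 0, 1, 1]
    - [0, 0, 0, 0, 0, 1, 1]
    - [0, 0, 0, 0, 0, 0, 1]

```text
clock: 6.9
eef_pos: [0.5688, -0.0195, 0.0637]
tcp_rot: [2.034, 2.394, -0.0]
ft_force: [-4.0, -1.2, 9.1]
width: -0.002
```

Request:
move_arm:
  rows:
    - [0, 0, 0, 0, 0, 1, 1]
    - [0, 0, 0, 0, 0, 0.5, 1]
    - [0, 0, 0, 0, 0, 0, 1]

```text
clock: 7.28
eef_pos: [0.5689, -0.0195, 0.0624]
tcp_rot: [2.034, 2.394, -0.0]
ft_force: [-5.2, -0.1, 10.0]
width: 0.004
```

Request:
move_arm:
  rows:
    - [0, 0, 0, 0, 0, 1, 1]
    - [0, 0, 0, 0, 0, 0.5, 1]
    - [0, 0, 0, 0, 0, 0, 1]

```text
clock: 7.65
eef_pos: [0.5689, -0.0195, 0.0609]
tcp_rot: [2.034, 2.394, -0.0]
ft_force: [-6.0, -0.6, 10.7]
width: -0.003
```

Request:
move_arm:
  rows:
    - [0, 0, 0, 0, 0, 1, 1]
    - [0, 0, 0, 0, 0, 0, 1]

```text
clock: 7.9
eef_pos: [0.5689, -0.0195, 0.0599]
tcp_rot: [2.034, 2.394, -0.0]
ft_force: [-6.0, -1.4, 11.9]
width: -0.001
```

Catch is about 4 mm down at 12 N. I'll hold for a second and check the drawer by picture.

Request:
move_arm:
  rows:
    - [0, 0, 0, 0, 0, 0.3, 1]
    - [0, 0, 0, 0, 0, 0, 1]
    - [0, 0, 0, 0, 0, 0, 1]
    - [0, 0, 0, 0, 0, 0, 1]
    - [0, 0, 0, 0, 0, 0, 1]
    - [0, 0, 0, 0, 0, 0, 1]
    - [0, 0, 0, 0, 0, 0, 1]
    - [0, 0, 0, 0, 0, 0, 1]

```text
clock: 8.9
eef_pos: [0.5689, -0.0195, 0.0597]
tcp_rot: [2.034, 2.394, -0.0]
ft_force: [-6.2, -0.9, 11.7]
width: -0.001
```

```bash
python3 -c "
from h import *
s=env.state();cv2.imwrite('pics/w2.png',np.hstack([env.camera('side')[200:345,220:400].repeat(2,0).repeat(2,1)[:290],env.camera('wrist')[0:290,140:560]]))"
```

```text
(no output)
```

View pics/w2.png

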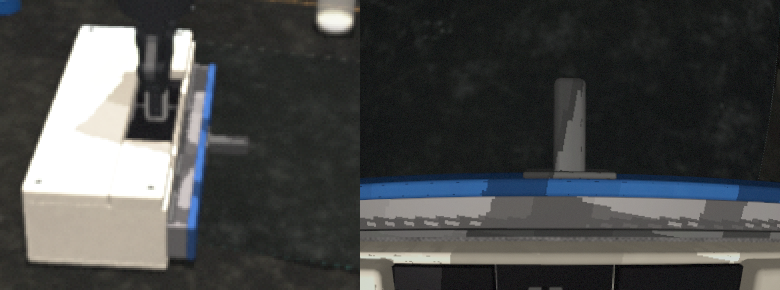

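The drawer is ajar in both views (gap behind the blue front, bar at about (570,125) in the right-hand panel). I lift straight out, then go to the bar.

Request:
move_arm:
  rows:
    - [0, 0, 0, 0, 0, -5, 1]
    - [0, 0, 0, 0, 0, -15, 1]
    - [0, 0, 0, 0, 0, -30, 1]
    - [0, 0, 0, 0, 0, -40, 1]
    - [0, 0, 0, 6, -40, 0, 0.3]
    - [0, 0, 0, 5, -37, 0, 0.3]
    - [0, 0, 0, 0, 0, 0, 0.3]
    - [0, 0, 0, 0, 0, 0, 0.3]
    - [0, 0, 0, 0, 0, 0, 0.3]

```text
clock: 10.12
eef_pos: [0.4919, -0.021, 0.1489]
tcp_rot: [2.034, 2.394, 0.001]
ft_force: [-0.3, 1.1, -0.3]
width: 0.701
```

```bash
python3 -c "
from h import *
s=env.state();im=env.camera('wrist');cv2.imwrite('pics/w3.png',im)
print(s['eef_pos'],case(s['eef_pos']),s['ft_force'],s['width'])"
```

```text
[ 0.4919 -0.021   0.1489] [-114.4792   -1.5608] [-0.2617  1.0863 -0.2896] 0.7007824382700598
```

View pics/w3.png

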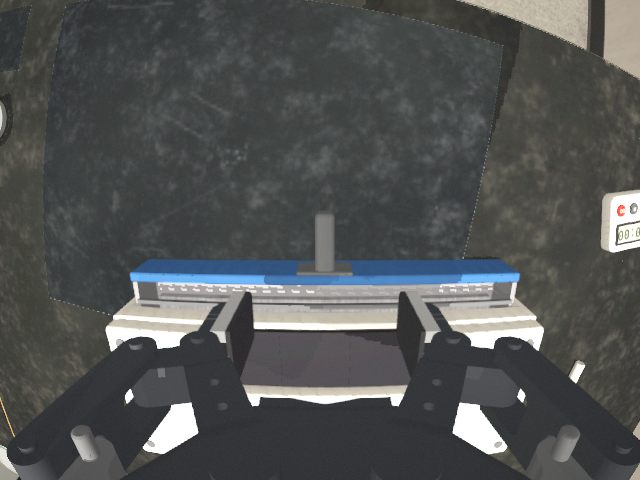

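The drawer stays ajar. The bar is centred at column 325 (the camera axis), tip at row 213 and root near row 270, so lateral alignment is good. A quick check of its x:

```bash
python3 -c "
from h import *
s=env.state()
for uv,z in [((325,213),.044),((325,264),.044),((325,260),.065)]: print(case(wrist_z(s,uv,z)))"
```

```text
[-135.8748   -1.4984]
[-99.5707  -1.5725]
[-109.2131   -1.5442]
```

Bar tip at −136 mm gives an opening of about 27 mm, as expected; the pull point is at −116. Descending.

Request:
move_arm:
  rows:
    - [0, 0, 0, 0, -2, 35, 0.4]
    - [0, 0, 0, 0, 0, 35, 0.4]
    - [0, 0, 0, 0, 0, 30, 0.4]
    - [0, 0, 0, 0, 0, 15, 0.4]
    - [0, 0, 0, 0, 0, 10, 0.4]
    - [0, 0, 0, 0, 0, 5, 0.4]
    - [0, 0, 0, 0, 0, 0, 0.4]

```text
clock: 11.05
eef_pos: [0.4895, -0.0214, 0.0189]
tcp_rot: [2.034, 2.394, 0.001]
ft_force: [0.2, -0.4, -0.5]
width: 0.601
```

Request:
move_arm:
  rows:
    - [0, 0, 0, 0, 0, 0, 0.75]
    - [0, 0, 0, 0, 0, 0, 1]
    - [0, 0, 0, 0, 0, 0, 1]
    - [0, 0, 0, 0, 0, 0, 1]
    - [0, 0, 0, 0, 0, 0, 1]

```text
clock: 11.68
eef_pos: [0.4898, -0.0218, 0.0193]
tcp_rot: [2.033, 2.393, 0.001]
ft_force: [0.2, -3.5, 6.8]
width: 0.151
```

Gripped at 13 mm. Pulling gently along tool −y.

Request:
move_arm:
  rows:
    - [0, 0, 0, 0, -4, 0, 1]
    - [0, 0, 0, 0, -6, 0, 1]
    - [0, 0, 0, 0, -6, 0, 1]
    - [0, 0, 0, 0, -6, 0, 1]
    - [0, 0, 0, 0, -6, 0, 1]
    - [0, 0, 0, 0, -6, 0, 1]
    - [0, 0, 0, 0, -4, 0, 1]
    - [0, 0, 0, 0, 0, 0, 1]

```text
clock: 12.68
eef_pos: [0.4518, -0.028, 0.0193]
tcp_rot: [2.033, 2.393, 0.0]
ft_force: [0.1, -4.5, 9.2]
width: 0.148
```

Request:
move_arm:
  rows:
    - [0, 0, 0, 0, -3, 0, 1]
    - [0, 0, 0, 0, -3, 0, 1]
    - [0, 0, 0, 0, 0, 0, 1]

```text
clock: 13.05
eef_pos: [0.446, -0.0289, 0.0193]
tcp_rot: [2.033, 2.393, 0.001]
ft_force: [0.3, -4.3, 7.8]
width: 0.149
```

Request:
move_arm:
  rows:
    - [0, 0, 0, 0, -2, 0, 1]
    - [0, 0, 0, 0, -2, 0, 1]
    - [0, 0, 0, 0, 0, 0, 1]

```text
clock: 13.42
eef_pos: [0.4422, -0.0296, 0.0193]
tcp_rot: [2.033, 2.393, 0.001]
ft_force: [-0.2, -4.7, 7.8]
width: 0.154
```

Request:
move_arm:
  rows:
    - [0, 0, 0, 0, -1, 0, 1]
    - [0, 0, 0, 0, -1, 0, 1]
    - [0, 0, 0, 0, 0, 0, 1]

```text
clock: 13.8
eef_pos: [0.4411, -0.0298, 0.0193]
tcp_rot: [2.032, 2.392, 0.003]
ft_force: [6.8, -2.8, 1.4]
width: 0.152
```

Stopped with the force rising to 7 N after 49.4 mm of travel, so this is the stop. I ease off slightly, let go and rise.

Request:
move_arm:
  rows:
    - [0, 0, 0, 0, 0.5, 0, 1]
    - [0, 0, 0, 0, 0, 0, 0.4]
    - [0, 0, 0, 0, 0, 0, 0.4]
    - [0, 0, 0, 0, 0, 0, 0.4]
    - [0, 0, 0, 0, 0, 0, 0.4]
    - [0, 0, 0, 0, 0, -10, 0.4]
    - [0, 0, 0, 0, 0, -30, 0.4]
    - [0, 0, 0, 0, 0, -40, 0.4]
    - [0, 0, 0, 0, 0, -40, 0.4]
    - [0, 0, 0, 0, 0, 0, 0.4]

```text
clock: 15.05
eef_pos: [0.443, -0.0298, 0.1432]
tcp_rot: [2.03, 2.389, 0.006]
ft_force: [0.7, 0.3, -0.3]
width: 0.602
```

```bash
python3 -c "
from h import *
s=env.state();im=env.camera('wrist');sd=env.camera('side')
cv2.imwrite('pics/w4.png',np.vstack([im[100:400],sd[200:420]]))
print(s['eef_pos'],case(s['eef_pos']),s['ft_force'],s['width'])"
```

```text
[ 0.443  -0.0298  0.1432] [-164.1174   -2.3257] [ 0.7305  0.2528 -0.2952] 0.6022913791157176
```

View pics/w4.png

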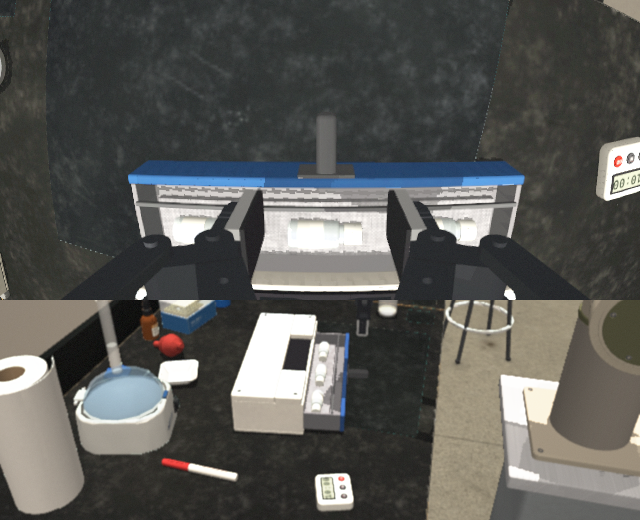

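The drawer is out with three vials showing, bar tip at wrist pixel (326,215); the timer and marker look undisturbed and the gripper is clear. I check the opening before handing in.

```bash
python3 -c "
from h import *
s=env.state();t=case(wrist_z(s,(326,215),.044));print(t,'opening by -107.3 tip shut:',-107.3-t[0],'by -109:',-109-t[0])
a=cv2.imread('pics/side.png');b=env.camera('side')
for n,(x0,y0,x1,y1) in dict(timer=(305,365,365,420),marker=(155,350,245,385),beaker=(370,180,405,222)).items(): print(n,np.abs(a[y0:y1,x0:x1].astype(int)-b[y0:y1,x0:x1]).mean())"
```

```text
[-188.129    -0.7823] opening by -107.3 tip shut: 80.82901604681341 by -109: 79.1290160468134
timer 6.696363636363636
marker 5.884338624338624
beaker 8.37437641723356
```

```bash
python3 -c "
from h import *
print(env.state()['clock']);print(env.hand_in())"
```

```text
15.2
the job is handed in; nothing more can be done
None
```

The box is unlocked and its drawer is pulled out to its stop. I handed the job in at 15.2 s, with the gripper open and clear of everything.

- **Finding the catch:** I slid the shut fingertips along the rail at about 3–4 N. They were over the recess from about y = −0.028 to −0.012, where the force fell to 1.6 N.
- **Pressing it:** I pressed to about z = 60 mm, reading at most about 12 N downward, plus about 6 N sideways along x. I held it for about a second, and the pictures showed the drawer about 27 mm ajar.
- **Pulling the drawer:** I gripped the bar and pulled it 49 mm. The pulling force rose to about 7 N and the arm stopped following, so the drawer is at its stop. I then let go and lifted away.

**Last checks:**
- **Opening:** The arm's travel gives an opening of about 75–76 mm, but the final wrist picture gave 79–81 mm. I trust the travel and the stop force, because the hand was slightly tilted and the bar tip was read by eye.
- **Bystanders:** The timer and marker look unmoved in the last side view. In that side view the gripper stands over the small beaker's area, so I could not confirm the beaker there, but nothing went near it. The picture-difference check showed small changes that I put down to shadows and noise.

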